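# Put the grip-training kit away in the acrylic box

## Robot

A 7-joint arm with a two-finger parallel gripper is mounted at the origin on the work surface. World frame = base frame: x ahead of the robot, y to its left, z up, the work surface at z = 0. Lengths are in m, angles in rad, forces in N, time in s.
With the tool pointing down it reaches from about 0.4 to 0.875 m from the base axis. Payload 4.4 kg.
Tool frame: the origin (TCP) lies midway between the tips of the shut fingers; the grasp point (between the pads) lies 19 mm behind it; z points along the fingers, y is the direction in which the jaws open and shut (so a half turn about z gives the same grasp; the last joint's range is limited). The gripper opens to 85 mm and grips with 20 to 120 N. Pads are 22 mm wide; open, the fingers measure 114 mm over their backs; the gripper's body (76 mm by 85 mm) begins 54 mm behind the grasp point. The pads swing forward as they close: fully open they stand 13 mm farther back than shut.
Start: joints at [1.119, 0.628, 0.038, 1.517, -0.027, 0.996, -0.02], TCP at [0.245, -0.602, 0.231] pointing down, gripper open.
Joint ranges: [-3.06, 3.06], [-0.37, 2.12], [-1.25, 1.32], [0.18, 2.47], [-1.1, 4.24], [0.23, 1.98], [-2.94, 2.94]. Speed limits (rad/s): [2.57, 2.57, 3.14, 3.14, 3.14, 3.14, 3.14].

## Interface

Orientations are given as a 3x3 rotation matrix whose columns are the frame's x, y, z axes.
In Python, from rig import bot gives the robot as it stands.
- The arm moves only by the tool carry_out, never from a script. Its argument "deltas" is a list of rows, each a list of 7 numbers: the gripper's target within -1 to 1 (shut at 1, half-way at 0, fully open at -1), then the shift along the world's x, y, z in mm, then the turn, a rotation vector about the world's x, y, z in degrees. A call has 1 to 10 rows; each row is the pose to reach, as a shift and turn from the pose commanded when the call began; what a row does not reach only later rows make up. A row lasts 1/10 s, in which the tool goes at most 50 mm and 8.59 degrees, less where a joint would pass 70% of its speed; a pose out of reach is approached as far as the arm can. A call with a gripper value outside its range is refused whole. The fingers move at their own pace and stop on an object; "force" is the grip in N (left out, the last holds). Time passes only in rows, so rows that repeat a pose let the fingers close. It gives the time, the measured TCP pose, the force and the opening at its end, in the units of the state.
- bot.read_state(): the state, without advancing time (a new reading comes with each control period).
- bot.snapshot(name): name is "scene" or "side" or "wrist"; returns the picture (384x512x3 uint8, red, green, blue); there is no depth.
- bot.camera_model(name): a dict with "intrinsics" (3x3 intrinsics, pixels), "camera_from_world" (4x4, takes a point from world to camera coordinates); the wrist camera has in their place "T_tool_cam" (4x4, takes a point from camera to tool coordinates, whose origin is the TCP and whose axes are the flange's). Camera axes: x right, y up, looking along -z (the intrinsics and any distortion apply to the point x, -y, -z); pixel columns grow to the right and rows downward; lengths in m; the calibration is good to about 2 mm. A picture is of the moment at which its call begins: read the wrist's pose just before it. camera_model takes no time and is no camera call.
- bot.hand_in(): hands the job in, once; it reports no verdict.
Trained networks look in the newest picture that a camera, given by its name, has taken for a name from the list of things; names that differ only in an ending like _2 or _b are one class to them, and where a whole thing is asked for, a point or a joint stands for the part that bears it (a point fixed in the world has none). Each returns a list of dicts, best first, with "conf" (0 to 1); they miss things now and then, are a little off and sometimes report something else, mostly with a low value. They report only what shows in the picture. A call takes as long as a camera call. They do not tell look-alikes from the thing itself.
- bot.spot_in(target, camera): "location" ([column, row] in pixels, amid what is visible of it).
- bot.trace(target, camera): "mask" (384x512 bool, what is visible of it) and "location" ([column, row] in pixels, amid what is visible of it).
- bot.place_of(target, camera): "location" ([column, row] in pixels: a listed point, or the origin of a listed thing).
The state is a dict: "clock": time; "q": joint angles; "dq": joint speeds; "tau": joint torques, N m; "eef_pos": TCP position; "eef_rot": TCP orientation; "wrist_force": force on the tool from outside, world axes, zero at the start; "wrist_torque": the same for the moment, N m; "opening": finger opening in m.
Only numpy, scipy, OpenCV 4.12 (cv2) and the standard library are available. Lean on these libraries where they do the work, as an engineer would, in place of code of your own. Each camera call takes 0.05 s, during which the arm holds its last target. There are 200 camera calls.

## Task

Put the grip-training kit away in the open acrylic box: stack the three steel weight plates in the middle of the round dish, largest at the bottom and smallest on top, each centred on the one below, and lay the grip trainer flat and lengthwise in the middle of the oblong tray. Set each piece down rather than dropping it, and leave the tape roll, the shoe polish tin and the secateurs, which are not part of the kit, where they are.

Things in the scene. Friction and masses are not known exactly. Their poses are not given: they have to be found in the camera images.
- plate_large: the largest of three flat round weight plates: dark steel disc 66 mm across and 16 mm thick with a 22 mm hole straight through its middle. Origin: centre of its underside, z up. Lies flat on the shelf; 0.3 to 0.5 kg.
- plate_medium: the middle one of three flat round weight plates: dark steel disc 54 mm across and 16 mm thick with a 22 mm hole straight through its middle. Origin: centre of its underside, z up. Lies flat on the shelf; 0.2 to 0.3 kg.
- plate_small: the smallest of three flat round weight plates: dark steel disc 42 mm across and 16 mm thick with a 22 mm hole straight through its middle. Origin: centre of its underside, z up. Lies flat on the shelf; 0.1 to 0.16 kg.
- trainer: hand grip trainer lying flat: two round orange plastic handles (24 mm thick, in a narrow V) joined by a steel coil spring; rigid. 136 mm long along x (coil at +x), 24 mm high; across its y 69 mm at the handle ends and 60 mm at the origin, narrowing to the coil. Origin: on the underside, mid-length; grip across both handles (along y) there. 0.13 to 0.2 kg.
- box: clear acrylic box, fixed: 184 mm (x) by 316 mm (y), 55 mm high, walls and floor 4 mm. The lid, hinged on the far long edge (+x), stays folded back away from the robot, up to 0.22 m high. The round dish and the oblong tray each stand in the middle of one half, 76 mm either side of the centre along y; which half varies. Origin: centre of the underside, z up.
- dish: round white plastic dish in the box, fixed: 130 mm across, 9 mm high, inside floor 3 mm above its origin, about 116 mm of flat-floored room inside a low lip that rises 6 mm above the floor. Origin: centre of its underside, 4 mm above the shelf.
- tray: oblong white plastic tray in the box, fixed: 170 mm along its x, 110 mm along its y, 9 mm high, inside 164 by 104 mm, inside floor 3 mm above its origin, lip rising 6 mm above the floor. Origin: centre of its underside, 4 mm above the shelf.
- secateurs: garden secateurs, not part of the kit: orange plastic handles like the trainer's but with steel blades instead of a coil spring; 185 mm long along its x (blades at +x), 66 mm wide over the handles, 23 mm high. Origin: on the underside near the middle of its length. Loose, to be left where it lies.
- tape: roll of black tape, not part of the kit: ring 60 mm across with a large 38 mm hole, 18 mm thick. Origin: centre of its underside. Loose, to be left where it lies.
- tin: shoe polish tin, not part of the kit: plain dark steel disc 66 mm across and 21 mm high, with no hole. Origin: centre of its underside. Loose, to be left where it lies.
Things that resemble listed ones, but are neither listed nor needed, are in the scene too. Leave any yellow look-alike of the plate_small alone.

How it is judged:
At the end, for the whole second after the job is handed in: Plates flat and stacked large, medium, small: large within 15 mm of the dish's centre, the others within 12 mm of the one below. Trainer flat in the tray, off centre by under 15 mm along, 20 mm across and 0.25 rad. All at rest. Secateurs, tape and tin within 25 mm of their starts (horizontal distance between plate_large and dish below 0.015 m and z of plate_large in the frame of dish between 0 and 0.006 m and angle between each of plate_large, plate_medium, plate_small, trainer's own z axis and vertical below 0.1 rad and horizontal distance between plate_medium and plate_large below 0.012 m and z of plate_medium in the frame of plate_large between 0.013 and 0.019 m and horizontal distance between plate_small and plate_medium below 0.012 m and z of plate_small in the frame of plate_medium between 0.013 and 0.019 m and x of trainer in the frame of tray between -0.015 and 0.015 m and y of trainer in the frame of tray between -0.02 and 0.02 m and z of trainer in the frame of tray between 0 and 0.006 m and angle between the x axis of trainer and the x axis of tray, either way round below 0.25 rad and linear speed of each of plate_large, plate_medium, plate_small, trainer below 0.02 m/s and distance of each of secateurs, tape, tin from where it was at the start of the episode below 0.025 m); the robot touches nothing.
It fails at once if the secateurs, the tape roll or the shoe polish tin has moved by more than 25 mm (distance of any of secateurs, tape, tin from where it was at the start of the episode above 0.025 m).
It fails at once if a plate or the grip trainer is dropped (falls freely by more than about 25 mm) ((linear speed of plate_large above 0.7 m/s and contact force between plate_large and anything else below 0.05 N) or (linear speed of plate_medium above 0.7 m/s and contact force between plate_medium and anything else below 0.05 N) or (linear speed of plate_small above 0.7 m/s and contact force between plate_small and anything else below 0.05 N) or (linear speed of trainer above 0.7 m/s and contact force between trainer and anything else below 0.05 N)).
It also fails if it takes over 128 s, if anything falls off the work surface, if the arm or the gripper's body presses on something with over 40 N, if the wrist force passes 120 N, or if a joint passes its speed limit or range.

## Working session

There is one attempt and no reset: what is moved stays moved. The work goes in short steps, Python scripts to look and compute and a tool call to move; the robot and the scene stay as the last step left them, time stands still between calls to the robot, and variables do not carry over. Pictures are saved under pics/ and viewed, about 12 in all and at most 16, crops included, and the job is handed in when it is done.

Besides the shell and the picture viewer there is one more tool, called after "Request:" as name(argument=value, ...), one argument or row to a line, values as JSON. carry_out: Moves the arm, as the interface text tells. Its arguments: {"type":"object","properties":{"deltas":{"type":"array","items":{"type":"array","items":{"type":"number"}}},"force":{"type":"number"}},"required":["deltas"]}

```bash
mkdir -p pics
cat > h.py <<'E'
from rig import bot
import numpy as np, cv2
def cam(n):
    m=bot.camera_model(n); K=np.array(m["intrinsics"])
    if "camera_from_world" in m: return K,np.array(m["camera_from_world"]),m
    s=bot.read_state(); T=np.eye(4); T[:3,:3]=s["eef_rot"]; T[:3,3]=s["eef_pos"]
    return K,np.linalg.inv(T@np.array(m["T_tool_cam"])),m
def toworld(n,px,z,c=None):
    K,W,_=c or cam(n); d=np.linalg.inv(K)@[px[0],px[1],1]; d=d*[1,-1,-1]
    R=W[:3,:3].T; o=-R@W[:3,3]; r=R@d; return o+r*(z-o[2])/r[2]
def topix(n,p,c=None):
    K,W,_=c or cam(n); q=(W@np.append(p,1))[:3]*[1,-1,-1]; u=K@q; return u[:2]/u[2]
def save(n,f):
    im=bot.snapshot(n); cv2.imwrite("pics/"+f,im[:,:,::-1]); return im
E
python3 - <<'E'
from h import *
a=save("scene","s0.png"); b=save("side","d0.png")
cv2.imwrite("pics/a.png",np.vstack([a,b])[:,:,::-1])
print({k:v for k,v in bot.camera_model("scene").items()}.keys())
Z=dict(plate_large=.0,plate_medium=.0,plate_small=.0,trainer=0,box=0,dish=.004,tray=.004,secateurs=0,tape=0,tin=0)
for n in ("scene","side"):
  for t in Z:
    for r in bot.place_of(t,n)[:4]:
      print(n,t,round(r["conf"],2),np.round(r["location"]),np.round(toworld(n,r["location"],Z[t]),3))
E
```

```text
dict_keys(['intrinsics', 'camera_from_world'])
scene plate_large 0.68 [206. 160.] [ 0.536 -0.228  0.   ]
scene plate_medium 0.68 [173. 184.] [ 0.665 -0.213  0.   ]
scene plate_small 0.62 [267. 131.] [ 0.308 -0.208  0.   ]
scene plate_small 0.6 [271. 159.] [ 0.369 -0.107  0.   ]
scene plate_small 0.44 [248. 120.] [ 0.333 -0.284  0.   ]
scene plate_small 0.42 [238. 141.] [ 0.41  -0.231  0.   ]
scene trainer 0.69 [259. 185.] [ 0.458 -0.052  0.   ]
scene trainer 0.65 [206. 208.] [ 0.631 -0.08   0.   ]
scene box 0.84 [272. 280.] [0.606 0.204 0.   ]
scene dish 0.85 [250. 261.] [0.622 0.13  0.004]
scene tray 0.98 [296. 299.] [0.587 0.279 0.004]
scene secateurs 0.7 [204. 120.] [ 0.454 -0.373  0.   ]
scene tape 0.8 [256. 187.] [ 0.47  -0.052  0.   ]
scene tin 0.56 [169. 140.] [ 0.589 -0.369  0.   ]
side plate_large 0.94 [320. 247.] [ 0.536 -0.231  0.   ]
side plate_medium 0.77 [348. 227.] [ 0.642 -0.228  0.   ]
side plate_small 0.79 [231. 289.] [ 0.311 -0.2    0.   ]
side plate_small 0.64 [282. 274.] [ 0.415 -0.236  0.   ]
side plate_small 0.59 [268. 310.] [ 0.335 -0.283  0.   ]
side plate_small 0.54 [225. 251.] [ 0.365 -0.108  0.   ]
side trainer 0.91 [304. 201.] [ 0.638 -0.089  0.   ]
side box 0.71 [226. 164.] [0.595 0.198 0.   ]
side dish 0.92 [246. 171.] [0.611 0.119 0.004]
side tray 0.93 [210. 153.] [0.592 0.28  0.004]
side secateurs 0.94 [348. 310.] [ 0.448 -0.376  0.   ]
side secateurs 0.53 [243. 220.] [ 0.463 -0.049  0.   ]
side tape 0.6 [245. 220.] [ 0.465 -0.053  0.   ]
```

View pics/s0.png

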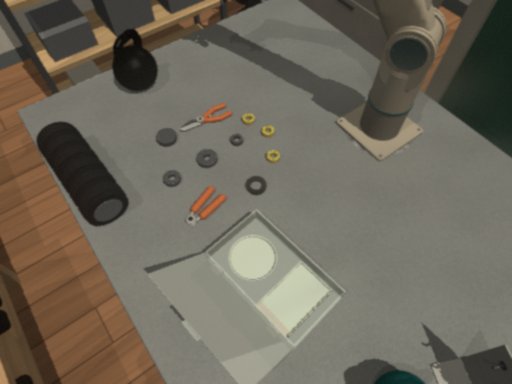

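View pics/d0.png

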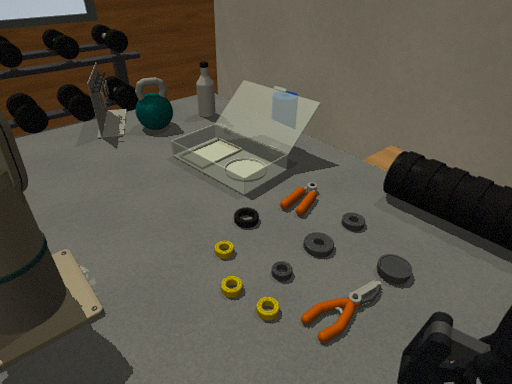

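Candidates in the scene picture:
- Large plate: (206,158). The tin at (166,136) has no hole, and the tape at (256,185) is a thin-walled ring with a big hole.
- Medium plate: (173,178).
- Small plate: the dark one at (237,140). The rings at (248,118), (267,131) and (273,156) are yellow, so I leave them alone.
- Trainer: (206,205), with a coil. The secateurs at (205,119) have blades.
- Dish: (252,257). Tray: (297,298). The box is yawed about 10°.

Next I move the wrist camera over the kit for a close check.

Request:
carry_out(
  deltas=[
    [-1,25,40,20,0,0,0],
    [-1,50,80,40,0,0,0],
    [-1,75,120,60,0,0,0],
    [-1,100,160,80,0,0,0],
    [-1,125,200,100,0,0,0],
    [-1,150,240,120,0,0,0],
    [-1,175,280,120,0,0,0],
    [-1,200,320,120,0,0,0],
    [-1,220,360,120,0,0,0],
    [-1,240,400,120,0,0,0],
  ],
)

```text
clock: 2.1
eef_pos: [0.4854, -0.2002, 0.3517]
eef_rot: [[0.926, 0.377, 0.001], [0.377, -0.926, -0.0], [0.001, 0.001, -1.0]]
wrist_force: [0.7, -0.8, 0.2]
opening: 0.0853
```

Request:
carry_out(
  deltas=[
    [-1,0,0,0,0,0,0],
    [-1,0,0,0,0,0,0],
    [-1,0,0,0,0,0,0],
  ],
)

```text
clock: 2.4
eef_pos: [0.484, -0.2036, 0.3513]
eef_rot: [[0.927, 0.375, -0.0], [0.375, -0.927, -0.001], [-0.001, 0.001, -1.0]]
wrist_force: [-1.0, -0.9, 0.4]
opening: 0.0853
```

Run:
```python
from h import *
s=bot.read_state(); print(s["clock"],np.round(s["eef_pos"],3),np.round(s["eef_rot"],3),np.round(s["q"],2),s["wrist_force"])
c=cam("wrist"); print(np.round(c[2]["T_tool_cam"],3))
save("wrist","w0.png")
for t,z in dict(plate_large=0,plate_medium=0,plate_small=0,trainer=0,tape=0,tin=0,secateurs=0).items():
    for r in bot.place_of(t,"wrist")[:4]:
      print(t,round(r["conf"],2),np.round(r["location"]),np.round(toworld("wrist",r["location"],z,c),4))
```

```text
2.4 [ 0.484 -0.204  0.351] [[ 0.927  0.375 -0.   ]
 [ 0.375 -0.927 -0.001]
 [-0.001  0.001 -1.   ]] [ 0.38  0.33 -0.05  1.69  0.02  1.13 -0.86] [-0.9988513  -0.86134271  0.40471829]
[[-0.     0.963  0.27   0.067]
 [ 1.     0.    -0.     0.001]
 [-0.     0.27  -0.963 -0.142]
 [ 0.     0.     0.     1.   ]]
plate_large 0.89 [285. 120.] [ 0.532 -0.228  0.   ]
plate_medium 0.58 [320.  30.] [ 0.6589 -0.226   0.    ]
plate_small 0.98 [216. 245.] [ 0.3105 -0.2044  0.    ]
plate_small 0.71 [172. 197.] [ 0.3602 -0.113   0.    ]
plate_small 0.55 [268. 251.] [ 0.3313 -0.2841  0.    ]
trainer 0.88 [214.   8.] [ 0.6306 -0.0841  0.    ]
trainer 0.51 [349. 204.] [ 0.4526 -0.3706  0.    ]
tape 0.71 [156. 115.] [ 0.4699 -0.0533 -0.    ]
tin 0.9 [397. 116.] [ 0.5976 -0.3753  0.    ]
secateurs 0.61 [348. 206.] [ 0.4491 -0.3698  0.    ]
```

View pics/w0.png

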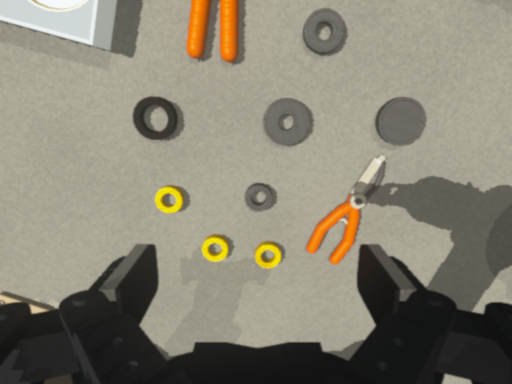

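The close view confirms the choice. The large plate is at (288,122), the medium at (325,32) and the dark small plate at (260,197), apart from the yellow rings. The tin at (400,121), tape at (156,117) and secateurs at (345,212) are all distinct, and the trainer's handles are at the top (214,25). Now a view over the box and trainer.

Request:
carry_out(
  deltas=[
    [-1,-12,40,5,0,0,0],
    [-1,-25,80,10,0,0,0],
    [-1,-40,120,15,0,0,0],
    [-1,-52,160,20,0,0,0],
    [-1,-65,200,20,0,0,0],
    [-1,-75,225,20,0,0,0],
    [-1,-75,225,20,0,0,0],
    [-1,-75,225,20,0,0,0],
    [-1,-75,225,20,0,0,0],
  ],
)

```text
clock: 3.7
eef_pos: [0.41, 0.0216, 0.3713]
eef_rot: [[0.927, 0.375, 0.0], [0.375, -0.927, -0.001], [0.0, 0.001, -1.0]]
wrist_force: [-0.6, -0.8, -1.0]
opening: 0.0855
```

Run:
```python
from h import *
s=bot.read_state(); print(s["clock"],np.round(s["eef_pos"],3))
c=cam("wrist")
im=save("wrist","w1.png"); ov=im.copy()
for t,z,zt in (("plate_large",0,.013),("plate_medium",0,.013),("trainer",0,.01),("dish",.004,.012),("tray",.004,.012)):
    p=bot.place_of(t,"wrist"); m=bot.trace(t,"wrist")
    for r in p[:2]: print(t,round(r["conf"],2),np.round(r["location"]),np.round(toworld("wrist",r["location"],z,c),4))
    for r in m[:1]:
        k=r["mask"].astype(np.uint8); C=max(cv2.findContours(k,0,1)[0],key=cv2.contourArea)[:,0]
        cv2.drawContours(ov,[C[:,None]],-1,(255,0,255),1)
        W=np.array([toworld("wrist",q,zt,c)[:2]*1000 for q in C]).astype(np.float32)
        print("   mask",k.sum(),np.round(cv2.minEnclosingCircle(W),1).tolist() if 0 else cv2.minEnclosingCircle(W),cv2.minAreaRect(W))
cv2.imwrite("pics/w1o.png",ov[:,:,::-1])
```

```text
3.7 [0.41  0.022 0.371]
plate_large 0.78 [440. 132.] [ 0.5302 -0.2301  0.    ]
plate_large 0.53 [481.  49.] [ 0.654  -0.2245  0.    ]
   mask 1603 ((531.6679077148438, -227.53115844726562), 35.55610656738281) ((530.89306640625, -227.1494140625), (68.3717041015625, 66.46552276611328), 72.04601287841797)
plate_medium 0.93 [481.  48.] [ 0.6543 -0.2242  0.    ]
   mask 1398 ((656.9122924804688, -226.05001831054688), 30.886470794677734) ((655.5369873046875, -225.92642211914062), (53.12382125854492, 59.906761169433594), 33.543846130371094)
trainer 0.93 [388.  25.] [ 0.6313 -0.0869  0.    ]
   mask 1690 ((580.4119262695312, 109.98806762695312), 54.9692268371582) ((566.7559814453125, 104.47151947021484), (33.010257720947266, 109.93167877197266), 21.996013641357422)
tray 0.58 [319. 123.] [ 0.473  -0.0536  0.004 ]
   mask 887 ((523.910888671875, 254.6053009033203), 49.52277374267578) ((512.6348876953125, 250.0503692626953), (24.32274055480957, 99.04533386230469), 21.99601173400879)
```

View pics/w1o.png

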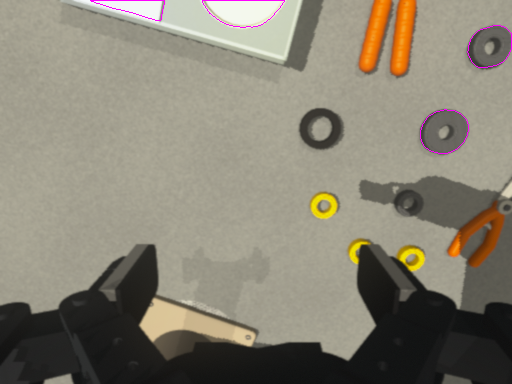

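The camera leans back towards the fingers, so the box is cut off at the top of the picture. I move further forward.

Request:
carry_out(
  deltas=[
    [-1,40,20,0,0,0,0],
    [-1,80,40,0,0,0,0],
    [-1,120,60,0,0,0,0],
    [-1,150,80,0,0,0,0],
    [-1,160,95,0,0,0,0],
    [-1,160,95,0,0,0,0],
    [-1,160,95,0,0,0,0],
    [-1,160,95,0,0,0,0],
  ],
)

```text
clock: 5.05
eef_pos: [0.569, 0.1165, 0.3715]
eef_rot: [[0.927, 0.375, -0.0], [0.375, -0.927, -0.001], [-0.001, 0.001, -1.0]]
wrist_force: [-0.3, 0.0, -0.2]
opening: 0.0856
```

```bash
cat > m.py <<'E'
from h import *
def measure(items,name):
    s=bot.read_state(); print(s["clock"],np.round(s["eef_pos"],3))
    c=cam("wrist"); im=save("wrist",name); ov=im.copy()
    for t,z,zt in items:
        p=bot.place_of(t,"wrist"); m=bot.trace(t,"wrist")
        for r in p[:2]: print(t,round(r["conf"],2),np.round(r["location"]),np.round(toworld("wrist",r["location"],z,c),4))
        for r in m[:2]:
            k=r["mask"].astype(np.uint8); C=max(cv2.findContours(k,0,1)[0],key=cv2.contourArea)[:,0]
            cv2.drawContours(ov,[C[:,None]],-1,(255,0,255),1)
            W=np.array([toworld("wrist",q,zt,c)[:2]*1000 for q in C]).astype(np.float32)
            print("   mask",round(r["conf"],2),k.sum(),"circ",*np.round(np.hstack(cv2.minEnclosingCircle(W)),1),"rect",*np.round(np.hstack(cv2.minAreaRect(W)),1))
    cv2.imwrite("pics/o"+name,ov[:,:,::-1])
E
python3 - <<'E'
from m import *
measure([("trainer",0,.012),("dish",.004,.013),("tray",.004,.013),("box",0,.055)],"w2.png")
E
```

```text
5.05 [0.569 0.117 0.371]
trainer 0.58 [396. 155.] [ 0.6324 -0.0893  0.    ]
   mask 0.91 2696 circ 631.5 -87.8 70.5 rect 632.9 -85.4 136.4 71.2 17.3
dish 0.57 [330. 237.] [ 0.4722 -0.0533  0.004 ]
   mask 0.76 6212 circ 610.1 121.2 64.7 rect 609.7 121.6 127.7 126.5 90.0
tray 0.91 [163.  86.] [0.595  0.2731 0.004 ]
   mask 0.6 9696 circ 590.9 271.8 99.5 rect 590.9 272.2 169.6 112.0 7.1
box 0.9 [216. 105.] [0.5981 0.194  0.    ]
   mask 0.77 26825 circ 641.7 196.3 208.6 rect 640.6 197.1 264.4 327.6 7.0
```

View pics/ow2.png

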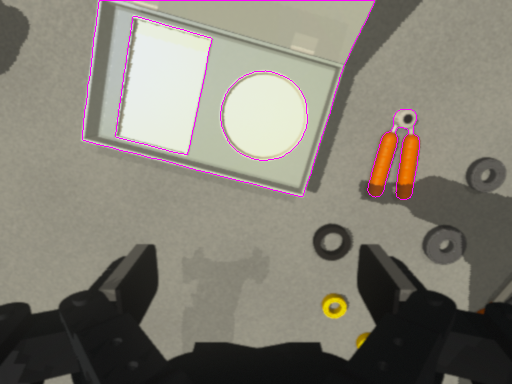

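Dish at (610,121) mm, tray at (591,272), box yaw about 7°. Trainer at (632,-86), yaw 17°, coil pointing away. The masks fit well. Next is the large plate, and I measure again from lower down.

Request:
carry_out(
  deltas=[
    [-1,-5,-43,-10,0,0,0],
    [-1,-10,-86,-25,0,0,0],
    [-1,-15,-128,-45,0,0,0],
    [-1,-20,-172,-65,0,0,0],
    [-1,-24,-215,-90,0,0,0],
    [-1,-29,-258,-115,0,0,0],
    [-1,-34,-300,-140,0,0,0],
    [-1,-39,-346,-160,0,0,0],
    [-1,-39,-346,-171,0,0,0],
    [-1,-39,-346,-171,0,0,0],
  ],
)

```text
clock: 6.5
eef_pos: [0.529, -0.2292, 0.1985]
eef_rot: [[0.928, 0.373, -0.003], [0.373, -0.928, 0.001], [-0.003, -0.003, -1.0]]
wrist_force: [0.6, 0.2, 0.2]
opening: 0.0852
```

Request:
carry_out(
  deltas=[
    [-1,0,0,0,0,0,0],
    [-1,0,0,0,0,0,0],
  ],
)

```text
clock: 6.7
eef_pos: [0.5319, -0.2264, 0.2014]
eef_rot: [[0.925, 0.379, 0.002], [0.379, -0.925, 0.0], [0.002, 0.0, -1.0]]
wrist_force: [-1.0, 0.6, -0.3]
opening: 0.0852
```

Run:
```python
from m import *
measure([("plate_large",0,.014),("plate_medium",0,.014),("plate_small",0,.014),("tin",0,.019)],"w3.png")
```

```text
6.7 [ 0.532 -0.226  0.201]
plate_large 0.66 [261. 163.] [ 0.5359 -0.2302  0.    ]
   mask 0.8 3081 circ 532.4 -230.9 34.1 rect 531.7 -230.1 65.9 65.1 66.8
plate_medium 0.98 [306.  46.] [ 0.6561 -0.227   0.    ]
plate_medium 0.58 [411. 164.] [ 0.5938 -0.3752  0.    ]
   mask 0.86 2499 circ 656.8 -228.7 27.3 rect 656.8 -228.2 52.0 53.0 56.1
plate_small 0.96 [170. 327.] [ 0.3104 -0.2054  0.    ]
plate_small 0.94 [225. 263.] [ 0.4145 -0.2359  0.    ]
   mask 0.95 1086 circ 315.0 -203.3 26.4 rect 315.0 -203.2 41.2 52.7 86.5
   mask 0.93 1144 circ 417.0 -234.6 24.7 rect 417.0 -234.9 49.3 41.7 13.4
tin 0.91 [410. 164.] [ 0.5939 -0.3741  0.    ]
   mask 0.95 3730 circ 592.1 -374.8 36.0 rect 592.9 -374.8 71.8 64.6 86.1
```

View pics/ow3.png

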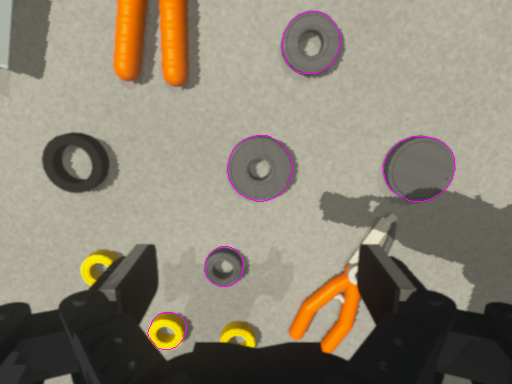

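Large plate at (260,168), which is (532,-230) mm. Descending in stages.

Request:
carry_out(
  deltas=[
    [-1,1,-2,-40,0,0,0],
    [-1,1,-2,-80,0,0,0],
    [-1,1,-2,-120,0,0,0],
    [-1,1,-2,-150,0,0,0],
    [-1,1,-2,-175,0,0,0],
    [-1,1,-2,-190,0,0,0],
    [-1,1,-2,-197,0,0,0],
    [-1,1,-2,-203,0,0,0],
    [-1,1,-2,-203,0,0,0],
  ],
)

```text
clock: 8.05
eef_pos: [0.5319, -0.2304, -0.0025]
eef_rot: [[0.927, 0.376, 0.001], [0.376, -0.927, -0.0], [0.0, 0.0, -1.0]]
wrist_force: [-0.2, -0.5, 0.4]
opening: 0.0854
```

Request:
carry_out(
  deltas=[
    [0,0,0,0,0,0,0],
    [0.5,0,0,0,0,0,0],
    [1,0,0,0,0,0,0],
    [1,0,0,0,0,0,0],
    [1,0,0,0,0,0,0],
    [1,0,0,0,0,0,0],
    [1,0,0,0,0,0,0],
    [1,0,0,0,0,0,0],
  ],
  force=60,
)

```text
clock: 8.85
eef_pos: [0.5322, -0.2302, -0.0007]
eef_rot: [[0.926, 0.377, 0.001], [0.377, -0.926, -0.0], [0.001, 0.001, -1.0]]
wrist_force: [-2.4, 1.1, 10.2]
opening: 0.0642
```

Request:
carry_out(
  deltas=[
    [1,0,0,4,0,0,0],
    [1,0,0,12,0,0,0],
    [1,0,0,30,0,0,0],
    [1,0,0,60,0,0,0],
    [1,0,0,90,0,0,0],
    [1,0,0,120,0,0,0],
    [1,0,0,140,0,0,0],
    [1,0,0,143,0,0,0],
    [1,0,0,143,0,0,0],
  ],
)

```text
clock: 9.75
eef_pos: [0.5315, -0.2303, 0.1406]
eef_rot: [[0.927, 0.376, 0.001], [0.376, -0.927, -0.0], [0.0, 0.001, -1.0]]
wrist_force: [-0.2, 0.3, -4.7]
opening: 0.0637
```

Run:
```python
from m import *
measure([("plate_large",0.14,.154)],"w4.png")
```

```text
9.75 [ 0.531 -0.23   0.141]
plate_large 0.6 [256. 249.] [ 0.531  -0.2309  0.14  ]
   mask 0.72 17107 circ 532.2 -230.8 35.1 rect 532.3 -230.7 69.8 65.2 25.6
```

View pics/ow4.png

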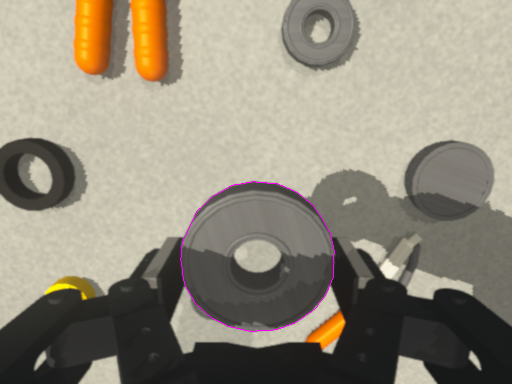

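The plate is held level and centred between the fingers (257,255), and the 4.7 N weight fits 0.48 kg. Now to the dish.

Request:
carry_out(
  deltas=[
    [1,5,25,0,0,0,0],
    [1,15,67,0,0,0,0],
    [1,25,112,0,0,0,0],
    [1,35,157,0,0,0,0],
    [1,45,202,0,0,0,0],
    [1,55,247,0,0,0,0],
    [1,65,292,0,0,0,0],
    [1,73,328,0,0,0,0],
    [1,78,351,0,0,0,0],
    [1,78,351,0,0,0,0],
  ],
)

```text
clock: 10.9
eef_pos: [0.609, 0.1274, 0.1387]
eef_rot: [[0.924, 0.383, -0.002], [0.383, -0.924, 0.004], [0.0, -0.004, -1.0]]
wrist_force: [0.2, -0.3, -4.4]
opening: 0.0639
```

Request:
carry_out(
  deltas=[
    [1,0,0,-20,0,0,0],
    [1,0,0,-50,0,0,0],
    [1,0,0,-80,0,0,0],
    [1,0,0,-105,0,0,0],
    [1,0,0,-120,0,0,0],
    [1,0,0,-125,0,0,0],
    [1,0,0,-128,0,0,0],
    [1,0,0,-128,0,0,0],
  ],
)

```text
clock: 11.7
eef_pos: [0.6102, 0.1208, 0.0128]
eef_rot: [[0.927, 0.376, 0.001], [0.376, -0.927, 0.0], [0.001, 0.0, -1.0]]
wrist_force: [-0.4, -0.0, -3.5]
opening: 0.0638
```

Request:
carry_out(
  deltas=[
    [1,0,0,-2,0,0,0],
    [1,0,0,-4,0,0,0],
    [1,0,0,-5,0,0,0],
    [1,0,0,-5,0,0,0],
  ],
)

```text
clock: 12.1
eef_pos: [0.6096, 0.1208, 0.0075]
eef_rot: [[0.927, 0.376, 0.0], [0.376, -0.927, 0.0], [0.0, 0.0, -1.0]]
wrist_force: [-0.5, -0.1, -3.5]
opening: 0.0638
```

Request:
carry_out(
  deltas=[
    [1,0,0,-1,0,0,0],
    [1,0,0,-2,0,0,0],
    [1,0,0,-2,0,0,0],
  ],
)

```text
clock: 12.4
eef_pos: [0.6099, 0.1208, 0.0065]
eef_rot: [[0.927, 0.376, 0.001], [0.376, -0.927, 0.0], [0.001, 0.0, -1.0]]
wrist_force: [-2.7, -0.3, 5.1]
opening: 0.0638
```

Request:
carry_out(
  deltas=[
    [-0.65,0,0,0,0,0,0],
    [-0.7,0,0,0,0,0,0],
    [-0.75,0,0,0,0,0,0],
    [-0.75,0,0,0,0,0,0],
    [-0.75,0,0,5,0,0,0],
    [-0.75,0,0,15,0,0,0],
    [-0.75,0,0,40,0,0,0],
    [-0.75,0,0,80,0,0,0],
    [-1,0,0,120,0,0,0],
    [-1,0,0,145,0,0,0],
  ],
)

```text
clock: 13.4
eef_pos: [0.6111, 0.1211, 0.1544]
eef_rot: [[0.927, 0.376, 0.005], [0.376, -0.927, 0.001], [0.005, 0.001, -1.0]]
wrist_force: [-0.1, -0.3, -0.4]
opening: 0.0854
```

Request:
carry_out(
  deltas=[
    [-1,0,0,0,0,0,0],
    [-1,0,0,0,0,0,0],
    [-1,0,0,0,0,0,0],
  ],
)

```text
clock: 13.7
eef_pos: [0.6087, 0.1205, 0.1495]
eef_rot: [[0.927, 0.376, -0.002], [0.376, -0.927, -0.001], [-0.002, -0.0, -1.0]]
wrist_force: [0.7, 0.7, 0.3]
opening: 0.0852
```

Run:
```python
from m import *
measure([("plate_large",0.007,.021),("dish",.004,.013)],"w5.png")
```

```text
13.7 [0.609 0.12  0.149]
plate_large 0.72 [258. 174.] [0.6119 0.1203 0.007 ]
   mask 0.68 4439 circ 610.4 120.4 33.7 rect 610.6 119.9 66.7 64.6 20.3
dish 0.59 [254. 174.] [0.6097 0.1231 0.004 ]
   mask 0.7 13033 circ 610.1 121.9 64.6 rect 610.1 122.1 127.4 128.3 50.7
```

View pics/ow5.png

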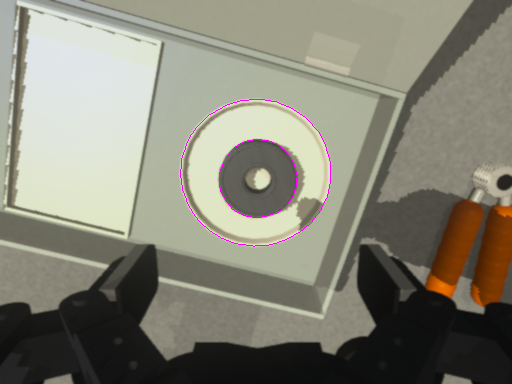

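The large plate sits flat, within 2 mm of the dish centre (258,178). Next, the medium plate.

Request:
carry_out(
  deltas=[
    [-1,6,-45,0,0,0,0],
    [-1,12,-90,0,0,0,0],
    [-1,18,-135,0,0,0,0],
    [-1,24,-180,0,0,0,0],
    [-1,30,-225,0,0,0,0],
    [-1,37,-270,0,0,0,0],
    [-1,43,-315,0,0,0,0],
    [-1,47,-349,-20,0,0,0],
    [-1,47,-349,-50,0,0,0],
    [-1,47,-349,-80,0,0,0],
  ],
)

```text
clock: 14.95
eef_pos: [0.6563, -0.2308, 0.069]
eef_rot: [[0.928, 0.373, 0.0], [0.373, -0.928, -0.001], [-0.0, 0.001, -1.0]]
wrist_force: [-0.5, 0.5, 0.6]
opening: 0.085
```

Request:
carry_out(
  deltas=[
    [-1,0,0,-20,0,0,0],
    [-1,0,0,-40,0,0,0],
    [-1,0,0,-55,0,0,0],
    [-1,0,0,-63,0,0,0],
    [-1,0,0,-67,0,0,0],
    [-1,0,0,-67,0,0,0],
    [-1,0,0,-67,0,0,0],
  ],
)

```text
clock: 15.65
eef_pos: [0.6573, -0.2285, 0.0042]
eef_rot: [[0.927, 0.376, 0.001], [0.376, -0.927, -0.0], [0.001, 0.001, -1.0]]
wrist_force: [-0.0, 0.1, 0.6]
opening: 0.0852
```

Request:
carry_out(
  deltas=[
    [0,0,0,0,0,0,0],
    [0.5,0,0,0,0,0,0],
    [1,0,0,0,0,0,0],
    [1,0,0,0,0,0,0],
    [1,0,0,0,0,0,0],
    [1,0,0,0,0,0,0],
    [1,0,0,0,0,0,0],
    [1,0,0,0,0,0,0],
  ],
  force=60,
)

```text
clock: 16.45
eef_pos: [0.6574, -0.2284, 0.0045]
eef_rot: [[0.927, 0.376, 0.002], [0.376, -0.927, -0.0], [0.001, 0.001, -1.0]]
wrist_force: [-1.3, 0.0, 6.2]
opening: 0.0506
```

Request:
carry_out(
  deltas=[
    [1,0,0,4,0,0,0],
    [1,0,0,12,0,0,0],
    [1,0,0,30,0,0,0],
    [1,0,0,60,0,0,0],
    [1,0,0,90,0,0,0],
    [1,0,0,120,0,0,0],
    [1,0,0,137,0,0,0],
    [1,0,0,137,0,0,0],
    [1,0,0,137,0,0,0],
  ],
)

```text
clock: 17.35
eef_pos: [0.6564, -0.2282, 0.1408]
eef_rot: [[0.927, 0.376, 0.0], [0.376, -0.927, -0.0], [0.0, 0.0, -1.0]]
wrist_force: [-0.5, 0.3, -2.2]
opening: 0.0509
```

Run:
```python
from m import *
measure([("plate_medium",0.14,.154)],"w6.png")
```

```text
17.35 [ 0.656 -0.228  0.141]
plate_medium 0.87 [258. 243.] [ 0.659  -0.2282  0.14  ]
   mask 0.78 10374 circ 660.5 -227.4 28.0 rect 660.5 -227.4 55.3 49.7 22.1
```

View pics/ow6.png

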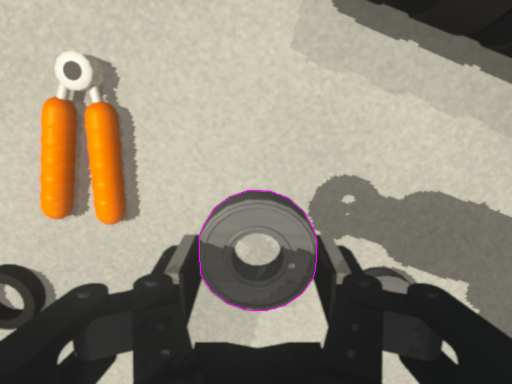

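Medium plate is held level and centred (257,251). Taking it onto the large one.

Request:
carry_out(
  deltas=[
    [1,-4,25,0,0,0,0],
    [1,-9,67,0,0,0,0],
    [1,-15,112,0,0,0,0],
    [1,-21,157,0,0,0,0],
    [1,-28,202,0,0,0,0],
    [1,-34,247,0,0,0,0],
    [1,-40,292,0,0,0,0],
    [1,-45,328,0,0,0,0],
    [1,-48,348,0,0,0,0],
    [1,-48,348,0,0,0,0],
  ],
)

```text
clock: 18.5
eef_pos: [0.6069, 0.1254, 0.1392]
eef_rot: [[0.924, 0.383, -0.002], [0.383, -0.924, 0.003], [-0.001, -0.004, -1.0]]
wrist_force: [-0.2, 2.0, -2.3]
opening: 0.0507
```

Request:
carry_out(
  deltas=[
    [1,0,0,-20,0,0,0],
    [1,0,0,-50,0,0,0],
    [1,0,0,-80,0,0,0],
    [1,0,0,-100,0,0,0],
    [1,0,0,-106,0,0,0],
    [1,0,0,-109,0,0,0],
    [1,0,0,-110,0,0,0],
    [1,0,0,-110,0,0,0],
  ],
)

```text
clock: 19.3
eef_pos: [0.6095, 0.1197, 0.0312]
eef_rot: [[0.927, 0.376, 0.002], [0.376, -0.927, 0.0], [0.002, 0.0, -1.0]]
wrist_force: [0.5, 0.4, -2.6]
opening: 0.0507
```

Request:
carry_out(
  deltas=[
    [1,0,0,-1,0,0,0],
    [1,0,0,-2,0,0,0],
    [1,0,0,-3,0,0,0],
    [1,0,0,-3,0,0,0],
  ],
)

```text
clock: 19.7
eef_pos: [0.6088, 0.1198, 0.0275]
eef_rot: [[0.926, 0.376, 0.0], [0.376, -0.926, 0.0], [0.0, 0.0, -1.0]]
wrist_force: [0.7, -0.1, -0.2]
opening: 0.0505
```

Contact is beginning, as expected at z = 27.5 mm. One more mm, then release.

Request:
carry_out(
  deltas=[
    [1,0,0,-1,0,0,0],
    [1,0,0,-1,0,0,0],
  ],
)

```text
clock: 19.9
eef_pos: [0.6088, 0.1198, 0.0275]
eef_rot: [[0.926, 0.376, 0.001], [0.376, -0.926, -0.0], [0.001, 0.0, -1.0]]
wrist_force: [-2.0, -1.0, 6.6]
opening: 0.0505
```

Request:
carry_out(
  deltas=[
    [-0.4,0,0,0,0,0,0],
    [-0.5,0,0,0,0,0,0],
    [-0.55,0,0,0,0,0,0],
    [-0.6,0,0,0,0,0,0],
    [-0.6,0,0,5,0,0,0],
    [-0.6,0,0,15,0,0,0],
    [-0.6,0,0,40,0,0,0],
    [-0.8,0,0,80,0,0,0],
    [-1,0,0,120,0,0,0],
    [-1,0,0,124,0,0,0],
  ],
)

```text
clock: 20.9
eef_pos: [0.6124, 0.1206, 0.1566]
eef_rot: [[0.927, 0.376, 0.011], [0.376, -0.927, 0.003], [0.011, 0.002, -1.0]]
wrist_force: [0.8, 0.4, -0.2]
opening: 0.0856
```

Request:
carry_out(
  deltas=[
    [-1,0,0,0,0,0,0],
    [-1,0,0,0,0,0,0],
    [-1,0,0,0,0,0,0],
  ],
)

```text
clock: 21.2
eef_pos: [0.6075, 0.1195, 0.1489]
eef_rot: [[0.926, 0.376, -0.003], [0.376, -0.926, -0.001], [-0.003, -0.0, -1.0]]
wrist_force: [-0.7, -0.2, 0.3]
opening: 0.0853
```

Run:
```python
from m import *
measure([("plate_large",0.007,.021),("plate_medium",.023,.037)],"w7.png")
```

```text
21.2 [0.608 0.12  0.149]
plate_large 0.73 [259. 176.] [0.6094 0.118  0.007 ]
plate_large 0.34 [ 81. 126.] [0.5933 0.2719 0.007 ]
   mask 0.97 1286 circ 611.0 120.3 33.3 rect 619.1 123.4 48.4 66.2 20.3
plate_medium 0.57 [256. 181.] [0.6077 0.1202 0.023 ]
   mask 0.65 3342 circ 610.1 119.6 27.9 rect 610.8 119.5 54.0 53.4 22.1
```

View pics/ow7.png

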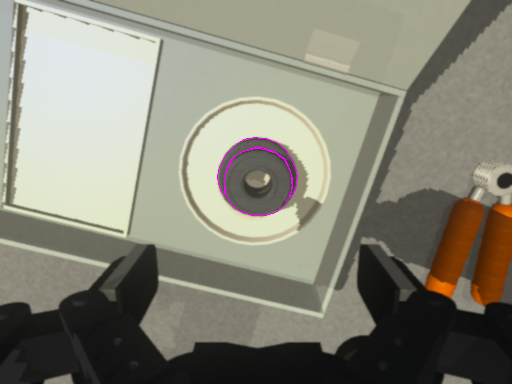

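Medium is centred on large to within about 1 mm. Moving to the small plate and checking it from above.

Request:
carry_out(
  deltas=[
    [-1,-10,-19,0,0,0,0],
    [-1,-30,-55,0,0,0,0],
    [-1,-51,-93,0,0,0,0],
    [-1,-72,-132,0,0,0,0],
    [-1,-93,-170,0,0,0,0],
    [-1,-114,-209,0,0,0,0],
    [-1,-135,-247,0,0,0,0],
    [-1,-156,-285,0,0,0,0],
    [-1,-177,-324,0,0,0,0],
    [-1,-194,-355,0,0,0,0],
  ],
)

```text
clock: 22.45
eef_pos: [0.413, -0.2376, 0.1502]
eef_rot: [[0.927, 0.375, -0.001], [0.375, -0.927, -0.001], [-0.001, 0.0, -1.0]]
wrist_force: [0.4, -0.1, 0.6]
opening: 0.0856
```

Request:
carry_out(
  deltas=[
    [-0.6,0,0,0,0,0,0],
    [-0.6,0,0,0,0,0,0],
    [-0.6,0,0,0,0,0,0],
    [-0.6,0,0,0,0,0,0],
  ],
)

```text
clock: 22.85
eef_pos: [0.4155, -0.2338, 0.1503]
eef_rot: [[0.925, 0.379, 0.0], [0.379, -0.925, 0.001], [0.001, -0.0, -1.0]]
wrist_force: [-0.5, 0.5, 0.3]
opening: 0.0685
```

Run:
```python
from m import *
measure([("plate_small",0,.014)],"w8.png")
```

```text
22.85 [ 0.416 -0.234  0.15 ]
plate_small 0.96 [188. 263.] [ 0.3103 -0.2049  0.    ]
plate_small 0.79 [258. 178.] [ 0.4142 -0.2362  0.    ]
   mask 0.81 841 circ 313.7 -204.7 23.4 rect 316.1 -211.9 46.4 24.4 17.4
   mask 0.78 1805 circ 362.2 -113.3 23.7 rect 362.2 -113.0 41.1 46.4 63.9
```

View pics/ow8.png

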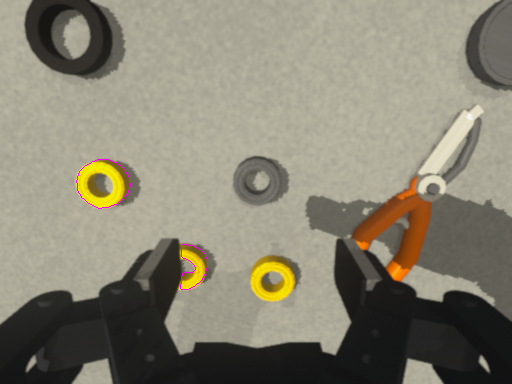

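Dark small plate at (258,180), lined up under the fingers. The yellow rings and secateurs are clear of the finger path. Descending.

Request:
carry_out(
  deltas=[
    [-0.6,0,-1,-35,0,0,0],
    [-0.6,0,-1,-75,0,0,0],
    [-0.6,0,-1,-110,0,0,0],
    [-0.6,0,-1,-130,0,0,0],
    [-0.6,0,-1,-140,0,0,0],
    [-0.6,0,-1,-144,0,0,0],
    [-0.6,0,-1,-144,0,0,0],
  ],
)

```text
clock: 23.7
eef_pos: [0.4146, -0.2355, 0.0055]
eef_rot: [[0.926, 0.378, -0.001], [0.378, -0.926, 0.001], [-0.0, -0.002, -1.0]]
wrist_force: [0.4, 0.1, -0.5]
opening: 0.0682
```

Request:
carry_out(
  deltas=[
    [0,0,0,0,0,0,0],
    [0.5,0,0,0,0,0,0],
    [1,0,0,0,0,0,0],
    [1,0,0,0,0,0,0],
    [1,0,0,0,0,0,0],
    [1,0,0,0,0,0,0],
    [1,0,0,0,0,0,0],
  ],
  force=50,
)

```text
clock: 24.4
eef_pos: [0.415, -0.2362, 0.0072]
eef_rot: [[0.926, 0.377, 0.001], [0.377, -0.926, -0.001], [0.001, 0.001, -1.0]]
wrist_force: [-0.5, 1.2, 6.0]
opening: 0.039
```

Request:
carry_out(
  deltas=[
    [1,0,0,4,0,0,0],
    [1,0,0,12,0,0,0],
    [1,0,0,30,0,0,0],
    [1,0,0,60,0,0,0],
    [1,0,0,90,0,0,0],
    [1,0,0,120,0,0,0],
    [1,0,0,144,0,0,0],
    [1,0,0,144,0,0,0],
    [1,0,0,144,0,0,0],
  ],
)

```text
clock: 25.3
eef_pos: [0.4145, -0.2365, 0.1508]
eef_rot: [[0.927, 0.376, 0.001], [0.376, -0.927, -0.001], [0.0, 0.001, -1.0]]
wrist_force: [-0.5, 0.3, -1.5]
opening: 0.039
```

Run:
```python
from m import *
measure([("plate_small",0.144,.157)],"w9.png")
```

```text
25.3 [ 0.414 -0.236  0.151]
plate_small 0.7 [185. 262.] [ 0.3919 -0.208   0.144 ]
plate_small 0.69 [258. 246.] [ 0.4132 -0.2383  0.144 ]
   mask 0.96 401 circ 399.5 -202.9 9.8 rect 399.9 -201.0 6.3 19.6 75.9
   mask 0.94 1885 circ 421.2 -163.6 11.7 rect 421.3 -163.6 19.8 23.3 48.3
```

View pics/ow9.png

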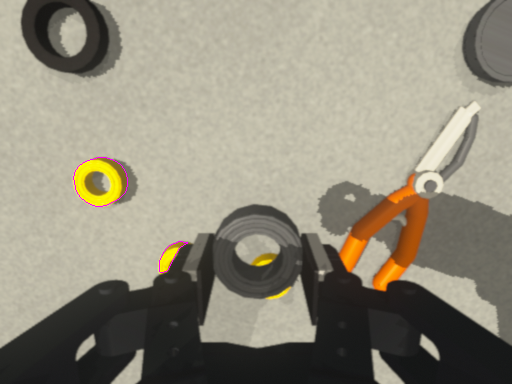

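Small plate is held level (258,250), with the yellow rings untouched. Carrying it to the stack.

Request:
carry_out(
  deltas=[
    [1,10,19,0,0,0,0],
    [1,30,55,0,0,0,0],
    [1,51,93,0,0,0,0],
    [1,72,132,0,0,0,0],
    [1,93,170,0,0,0,0],
    [1,114,209,0,0,0,0],
    [1,135,247,0,0,0,0],
    [1,156,285,0,0,0,0],
    [1,177,324,0,0,0,0],
    [1,195,355,0,0,0,0],
  ],
)

```text
clock: 26.45
eef_pos: [0.6095, 0.122, 0.1487]
eef_rot: [[0.926, 0.378, -0.002], [0.378, -0.926, 0.001], [-0.002, -0.001, -1.0]]
wrist_force: [0.2, -0.1, -1.1]
opening: 0.039
```

Request:
carry_out(
  deltas=[
    [1,0,0,0,0,0,0],
    [1,0,0,-20,0,0,0],
    [1,0,0,-45,0,0,0],
    [1,0,0,-70,0,0,0],
    [1,0,0,-88,0,0,0],
    [1,0,0,-97,0,0,0],
    [1,0,0,-101,0,0,0],
    [1,0,0,-101,0,0,0],
  ],
)

```text
clock: 27.25
eef_pos: [0.6093, 0.1185, 0.0488]
eef_rot: [[0.927, 0.376, -0.001], [0.376, -0.927, -0.0], [-0.001, -0.0, -1.0]]
wrist_force: [-0.2, -0.3, -0.9]
opening: 0.0394
```

Request:
carry_out(
  deltas=[
    [1,0,0,-1,0,0,0],
    [1,0,0,-2,0,0,0],
    [1,0,0,-3,0,0,0],
    [1,0,0,-4,0,0,0],
    [1,0,0,-4,0,0,0],
  ],
)

```text
clock: 27.75
eef_pos: [0.61, 0.1188, 0.0463]
eef_rot: [[0.927, 0.376, 0.001], [0.376, -0.927, 0.0], [0.001, 0.0, -1.0]]
wrist_force: [-1.8, -1.1, 4.5]
opening: 0.0393
```

Request:
carry_out(
  deltas=[
    [-0.1,0,0,0,0,0,0],
    [-0.2,0,0,0,0,0,0],
    [-0.3,0,0,0,0,0,0],
    [-0.35,0,0,0,0,0,0],
    [-0.35,0,0,5,0,0,0],
    [-0.35,0,0,15,0,0,0],
    [-0.35,0,0,40,0,0,0],
    [-0.8,0,0,75,0,0,0],
    [-1,0,0,100,0,0,0],
    [-1,0,0,105,0,0,0],
  ],
)

```text
clock: 28.75
eef_pos: [0.612, 0.1195, 0.1547]
eef_rot: [[0.927, 0.376, 0.007], [0.376, -0.927, 0.002], [0.007, 0.001, -1.0]]
wrist_force: [0.8, 0.1, 0.5]
opening: 0.0854
```

Request:
carry_out(
  deltas=[
    [-1,0,0,0,0,0,0],
    [-1,0,0,0,0,0,0],
    [-1,0,0,0,0,0,0],
  ],
)

```text
clock: 29.05
eef_pos: [0.6087, 0.1185, 0.149]
eef_rot: [[0.926, 0.376, -0.002], [0.376, -0.926, -0.001], [-0.002, -0.0, -1.0]]
wrist_force: [-0.6, -0.6, -0.9]
opening: 0.0852
```

Run:
```python
from m import *
measure([("plate_small",0.039,.053),("plate_medium",.023,.037),("trainer",0,.012)],"w10.png")
```

```text
29.05 [0.609 0.118 0.149]
plate_small 0.86 [257. 186.] [0.6093 0.1185 0.039 ]
   mask 0.85 1980 circ 610.8 117.3 21.8 rect 610.3 117.8 42.1 41.0 67.0
plate_medium 0.97 [253. 180.] [0.6087 0.1214 0.023 ]
   mask 0.85 1274 circ 610.7 120.0 27.2 rect 615.4 123.0 42.2 53.6 34.4
trainer 0.6 [469. 233.] [ 0.632  -0.0866 -0.    ]
   mask 0.76 7238 circ 635.4 -92.2 70.9 rect 635.2 -90.4 134.7 74.9 11.3
```

View pics/ow10.png

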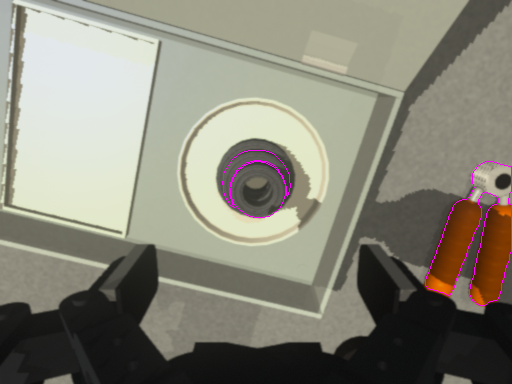

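Small plate at (258,188), within 2–3 mm of the medium one. Now the trainer, turning to its yaw.

Request:
carry_out(
  deltas=[
    [-1,4,-35,0,0,0,-1],
    [-1,8,-75,0,0,0,-2],
    [-1,12,-115,0,0,0,-3],
    [-1,16,-155,0,0,0,-4],
    [-1,20,-190,0,0,0,-4.7],
    [-1,22,-205,0,0,0,-4.7],
    [-1,22,-205,0,0,0,-4.7],
    [-1,22,-205,0,0,0,-4.7],
    [-1,22,-205,0,0,0,-4.7],
  ],
)

```text
clock: 30.3
eef_pos: [0.6316, -0.0828, 0.1504]
eef_rot: [[0.953, 0.303, -0.0], [0.303, -0.953, 0.002], [0.001, -0.002, -1.0]]
wrist_force: [-1.0, 0.2, 0.4]
opening: 0.0854
```

Run:
```python
from m import *
measure([("trainer",0,.012)],"w11.png")
```

```text
30.3 [ 0.632 -0.083  0.15 ]
trainer 0.57 [183. 317.] [ 0.4691 -0.0559  0.    ]
trainer 0.56 [259. 174.] [ 0.6334 -0.0845  0.    ]
   mask 0.93 7213 circ 631.0 -85.8 70.9 rect 633.4 -85.3 136.8 68.1 16.4
```

View pics/ow11.png

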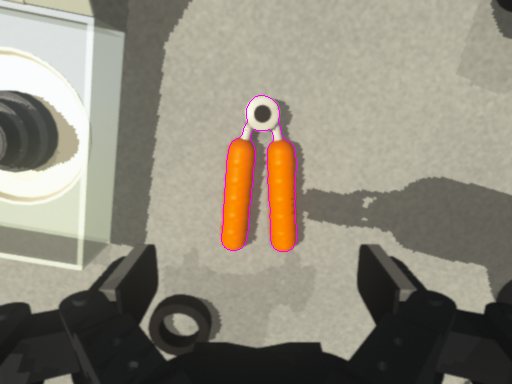

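The trainer lies straight between the fingers, coil at (262,113). Descending and gripping.

Request:
carry_out(
  deltas=[
    [-1,0,0,-35,0,0,0],
    [-1,0,0,-75,0,0,0],
    [-1,0,0,-110,0,0,0],
    [-1,0,0,-130,0,0,0],
    [-1,0,0,-140,0,0,0],
    [-1,0,0,-145,0,0,0],
    [-1,0,0,-145,0,0,0],
  ],
)

```text
clock: 31.15
eef_pos: [0.632, -0.0858, 0.0056]
eef_rot: [[0.954, 0.3, 0.0], [0.3, -0.954, 0.0], [0.001, 0.0, -1.0]]
wrist_force: [0.9, 0.5, 0.2]
opening: 0.0854
```

Request:
carry_out(
  deltas=[
    [-0.5,0,0,0,0,0,0],
    [0,0,0,0,0,0,0],
    [0.5,0,0,0,0,0,0],
    [1,0,0,0,0,0,0],
    [1,0,0,0,0,0,0],
    [1,0,0,0,0,0,0],
    [1,0,0,0,0,0,0],
  ],
  force=50,
)

```text
clock: 31.85
eef_pos: [0.6326, -0.0862, 0.0076]
eef_rot: [[0.954, 0.299, 0.002], [0.299, -0.954, -0.0], [0.002, 0.001, -1.0]]
wrist_force: [-2.6, -0.3, 7.7]
opening: 0.0584
```

Request:
carry_out(
  deltas=[
    [1,0,0,4,0,0,0],
    [1,0,0,12,0,0,0],
    [1,0,0,30,0,0,0],
    [1,0,0,60,0,0,0],
    [1,0,0,90,0,0,0],
    [1,0,0,120,0,0,0],
    [1,0,0,145,0,0,0],
    [1,0,0,145,0,0,0],
    [1,0,0,145,0,0,0],
  ],
)

```text
clock: 32.75
eef_pos: [0.6316, -0.0864, 0.1508]
eef_rot: [[0.954, 0.299, 0.001], [0.299, -0.954, -0.0], [0.001, 0.0, -1.0]]
wrist_force: [-0.2, -1.0, -2.3]
opening: 0.0584
```

Run:
```python
from m import *
measure([("trainer",0.145,.157)],"w12.png")
```

```text
32.75 [ 0.632 -0.086  0.151]
trainer 0.69 [257. 239.] [ 0.634  -0.0864  0.145 ]
   mask 0.71 22530 circ 636.1 -85.9 65.3 rect 640.5 -84.3 121.2 68.7 17.3
```

View pics/ow12.png

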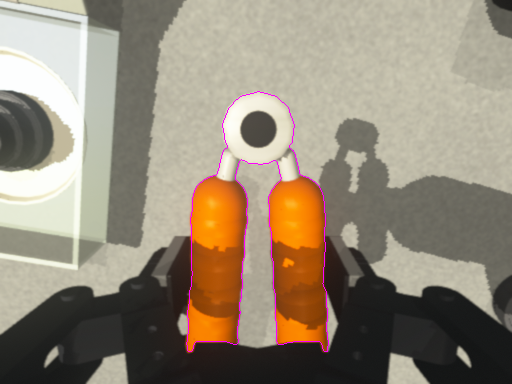

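Trainer is held level, coil at (258,128). Taking it to the tray with a 10° turn.

Request:
carry_out(
  deltas=[
    [1,-2,20,0,0,0,-1],
    [1,-7,62,0,0,0,-2],
    [1,-12,105,0,0,0,-3.5],
    [1,-17,148,0,0,0,-5],
    [1,-22,192,0,0,0,-6.5],
    [1,-27,236,0,0,0,-8],
    [1,-32,280,0,0,0,-9],
    [1,-37,322,0,0,0,-10],
    [1,-41,358,0,0,0,-10.2],
    [1,-41,358,0,0,0,-10.2],
  ],
)

```text
clock: 33.9
eef_pos: [0.5872, 0.2807, 0.149]
eef_rot: [[0.991, 0.135, -0.003], [0.135, -0.991, 0.005], [-0.002, -0.006, -1.0]]
wrist_force: [-0.2, 0.6, -1.5]
opening: 0.0583
```

Request:
carry_out(
  deltas=[
    [1,0,0,0,0,0,0],
    [1,0,0,-20,0,0,0],
    [1,0,0,-50,0,0,0],
    [1,0,0,-85,0,0,0],
    [1,0,0,-112,0,0,0],
    [1,0,0,-126,0,0,0],
    [1,0,0,-132,0,0,0],
    [1,0,0,-132,0,0,0],
  ],
)

```text
clock: 34.7
eef_pos: [0.5908, 0.2709, 0.018]
eef_rot: [[0.992, 0.124, -0.0], [0.124, -0.992, -0.001], [-0.001, 0.001, -1.0]]
wrist_force: [-0.9, 0.4, -1.9]
opening: 0.0583
```

Request:
carry_out(
  deltas=[
    [1,0,0,-1,0,0,0],
    [1,0,0,-2,0,0,0],
    [1,0,0,-3,0,0,0],
    [1,0,0,-4,0,0,0],
    [1,0,0,-4,0,0,0],
  ],
)

```text
clock: 35.2
eef_pos: [0.591, 0.272, 0.0148]
eef_rot: [[0.992, 0.126, 0.001], [0.126, -0.992, 0.0], [0.001, -0.0, -1.0]]
wrist_force: [-0.7, -0.1, 0.8]
opening: 0.058
```

Request:
carry_out(
  deltas=[
    [-0.45,0,0,-1,0,0,0],
    [-0.55,0,0,-1,0,0,0],
    [-0.6,0,0,-1,0,0,0],
    [-0.65,0,0,-1,0,0,0],
    [-0.65,0,0,5,0,0,0],
    [-0.65,0,0,20,0,0,0],
    [-0.65,0,0,55,0,0,0],
    [-0.8,0,0,100,0,0,0],
    [-1,0,0,145,0,0,0],
    [-1,0,0,190,0,0,0],
  ],
)

```text
clock: 36.2
eef_pos: [0.5905, 0.2718, 0.2077]
eef_rot: [[0.992, 0.125, 0.001], [0.125, -0.992, 0.001], [0.001, -0.001, -1.0]]
wrist_force: [1.4, 0.1, -0.4]
opening: 0.0854
```

Request:
carry_out(
  deltas=[
    [-1,0,-30,30,0,0,0],
    [-1,0,-60,50,0,0,0],
    [-1,0,-70,60,0,0,0],
    [-1,0,-70,60,0,0,0],
    [-1,0,-70,60,0,0,0],
    [-1,0,-70,60,0,0,0],
  ],
)

```text
clock: 36.8
eef_pos: [0.5895, 0.2036, 0.2631]
eef_rot: [[0.992, 0.128, -0.002], [0.128, -0.992, 0.001], [-0.002, -0.001, -1.0]]
wrist_force: [-0.6, 0.7, -0.1]
opening: 0.0856
```

Run:
```python
from m import *
measure([("trainer",.007,.019),("tray",.004,.013),("dish",.004,.013),("plate_large",.007,.021),("plate_medium",.023,.037),("plate_small",.039,.053)],"w13.png")
a=save("scene","s1.png"); b=cv2.imread("pics/w13.png")
for n in ("scene","side"):
  if n=="side": bot.snapshot(n)
  for t in ("secateurs","tape","tin"):
    for r in bot.place_of(t,n)[:2]: print(n,t,round(r["conf"],2),np.round(r["location"]),np.round(toworld(n,r["location"],0),3))
cv2.imwrite("pics/f.png",cv2.resize(np.hstack([b,a[60:360,120:360,::-1].copy() if 0 else cv2.resize(a[70:358,100:484],(512,384))[:,:,::-1]]),(800,300)))
```

```text
36.8 [0.59  0.204 0.263]
trainer 0.72 [200. 146.] [0.5919 0.272  0.007 ]
trainer 0.7 [202. 146.] [0.5922 0.2694 0.007 ]
   mask 0.91 4193 circ 589.2 270.7 69.8 rect 591.7 270.1 134.7 68.2 5.8
tray 0.61 [200. 145.] [0.5926 0.272  0.004 ]
   mask 0.96 9728 circ 590.9 272.0 100.2 rect 590.1 272.3 171.4 111.4 7.0
dish 0.58 [325. 147.] [0.6092 0.1233 0.004 ]
   mask 0.81 6973 circ 610.0 122.1 65.2 rect 609.6 122.5 128.7 127.5 13.1
plate_large 0.6 [327. 149.] [0.6081 0.1214 0.007 ]
plate_large 0.25 [262. 149.] [0.5977 0.1976 0.007 ]
   mask 0.88 680 circ 610.3 121.4 33.4 rect 612.9 127.4 51.7 64.8 65.7
plate_medium 0.77 [329. 151.] [0.6074 0.1225 0.023 ]
   mask 0.89 656 circ 610.7 121.2 26.8 rect 613.2 127.1 39.2 51.6 66.0
   mask 0.44 50984 circ 637.8 200.4 215.9 rect 625.0 198.8 249.2 369.6 7.3
plate_small 0.97 [337. 153.] [0.6092 0.1174 0.039 ]
   mask 0.67 1111 circ 610.7 118.0 22.8 rect 610.0 118.8 45.0 40.8 54.6
   mask 0.4 9671 circ 597.6 266.8 90.0 rect 597.6 266.3 152.5 100.6 7.3
scene secateurs 0.75 [208. 119.] [ 0.439 -0.367  0.   ]
scene secateurs 0.39 [250. 256.] [0.613 0.115 0.   ]
scene tape 0.69 [256. 190.] [ 0.475 -0.046  0.   ]
scene tin 0.77 [170. 140.] [ 0.589 -0.366  0.   ]
scene tin 0.64 [272. 280.] [0.606 0.204 0.   ]
side secateurs 0.67 [247. 159.] [0.663 0.18  0.   ]
side secateurs 0.62 [350. 308.] [ 0.453 -0.375  0.   ]
side tape 0.72 [246. 218.] [ 0.472 -0.049  0.   ]
side tin 0.82 [393. 271.] [ 0.598 -0.375  0.   ]
```

View pics/f.png

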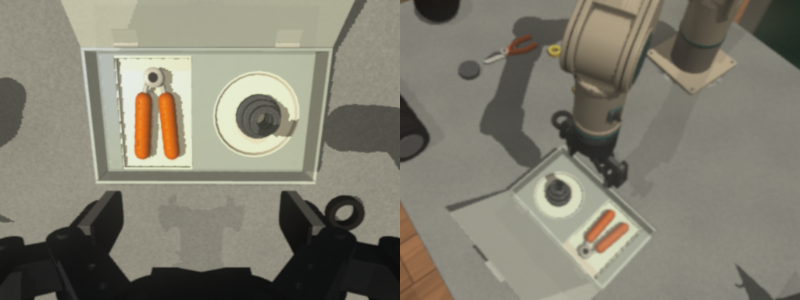

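The trainer lies straight in the tray (155,115) and the plates are stacked concentrically in the dish (263,115). The distractors are at their starting positions, so I hand in.

```bash
python3 -c "
from rig import bot
print(bot.hand_in())"
```

```text
the job is handed in; nothing more can be done
None
```

The kit is put away and the job is handed in, at about 37 s of the 128 s. I stacked the large, medium and small plates in the dish and laid the trainer lengthwise in the tray. Each piece was lowered until the wrist force showed contact before I released it.

My last checks, from camera estimates:
- **Large plate:** about 1 mm from the dish centre.
- **Medium on large:** within about 1 mm.
- **Small on medium:** about 3 mm off.
- **Trainer:** about 2 mm off centre and about 1° out of line with the tray.
- **Tape, tin and secateurs:** within the detectors' noise of their starts. The scene-camera reading put the secateurs about 16 mm from their first fix, but the side camera had them within 5 mm. I never touched them.

At the end, one detector also gave a few wrong hits, such as "secateurs" on the stack. I discarded those after looking at the picture.

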